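Close the waffle maker and refit its push knob

TASK

Lower the waffle maker's open lid gently until it is fully closed. Then put its loose control knob back on the lid: turn it so that the flat in its hole matches the flat of the D-shaped shaft, push it fully onto the shaft and press it well down against the shaft's spring, to or near the end of its short travel. Finish while still holding the knob pressed down, and leave the tumbler, the small tin and the salt shaker where they stand.

Things in the scene. Friction and masses are not known exactly. Their poses are not given: they have to be found in the camera images.
- waffle_maker: Waffle maker, fixed to the worktop: black base 180 x 190 mm, 57 mm high, under a steel lid. Origin at the centre of the base's underside, on the worktop; z up; -x is its front (handle side), +x its hinge side. The lid's hinge line runs along y at x = +94 mm, z = 58 mm.
- waffle_lid (a joint): Angle of the lid, rad: 0 fully closed (a hard stop), about 0.5 to 0.9 at the start; grows as the front is raised. The hinge is stiff: the lid stays where it is left and is pushed down at the handle with about 3 to 6 N. Closed, the lid's flat top lies 92 mm above the worktop.
- lid_hinge (a point): Point on the lid's hinge line, in the middle of its width; it turns with the lid, its y axis is the hinge line.
- lid_handle (a point): Centre of the top face of the lid's handle, a black bar 104 mm long (y), 24 mm wide, 20 mm thick along the lid's front edge; in the lid's frame 216 mm from the hinge line and 27 mm above it (85 mm above the worktop when closed). Axes turn with the lid: z normal to its top face, -x from the hinge to the handle.
- shaft_top (a point): Centre of the top end of the steel D-shaft on the lid, 105 mm from the hinge line; 121 mm above the worktop with the lid closed, 26 mm above the black disc round it. z: along the shaft, out of the lid; +x: towards its flat side (direction differs from run to run; too stiff to turn by chance). 16 mm diameter, flat 3 mm from the axis, top 2 mm tapered.
- push_shaft (a joint): How far the shaft is pushed into the lid, m: 0 to 0.008. Spring: about 4 N to start, about 9 N at the hard stop at 8 mm; it comes back up when released.
- knob: Loose black knob, upright on the worktop; origin: centre of underside, z up. Round skirt 44 mm wide, 20 mm high; on it a grip bar 42 long (x), 14 wide (y), 20 to 38 mm up, with pointed nose and white line at +x. D-hole below, 17 mm deep, 1 mm wider than the shaft all round, flat on the +x side: goes on with its +x along shaft_top's +x (within about 8 degrees; turn needed up to 1.5 rad).
- tumbler: Bystander: glass tumbler 77 mm in diameter, 89 mm high; origin at the centre of its underside.
- small_tin: Bystander: small tin can 58 mm in diameter, 72 mm high; origin at the centre of its underside.
- salt_shaker: Bystander: salt shaker 44 mm in diameter, 90 mm high; origin at the centre of its underside.
Not all that is in view belongs to the job. What is shaped like the knob but turquoise is not meant.

How it is judged:
By the outcome, as a careful person would: the job done as asked, in the order asked, and still so for the second after the job is handed in, while the arm keeps its last pose, push and grip.
It also fails if it takes over 54 s, if anything falls off the work surface, if the arm or the gripper's body presses on something with over 40 N, if the wrist force passes 120 N, or if a joint passes its speed limit or range.

ROBOT

A 7-joint arm with a two-finger parallel gripper is mounted at the origin on a cart in front of the work surface, level with it; the furniture and walls round the work are solid. World frame = base frame: x ahead of the robot, y to its left, z up, the work surface at z = 0. Lengths are in m, angles in rad, forces in N, time in s.
With the tool pointing down it reaches from about 0.4 to 0.85 m from the base axis. Payload 4.5 kg.
Tool frame: the origin (TCP) lies at the very end of the fingers, on their centre line; the grasp point (between the pads) lies 19 mm behind it (tcp_to_grasp is the z of the grasp point in the tool frame, in m); z points along the fingers, y is the line along which they close (so a half turn about z gives the same grasp; the last joint's range is limited). The gripper opens to 88 mm and grips with 3 to 60 N. Pads are 18 mm wide; open, the fingers measure 123 mm over their backs; the gripper's body (75 mm by 187 mm) begins 45 mm behind the grasp point.
Start: joints at [-1.157, 0.689, -0.195, 1.565, 0.157, 0.902, -0.215], TCP at [0.232, 0.58, 0.239] pointing down, gripper open.
Joint ranges: [-3.01, 3.01], [-0.46, 2.08], [-1.47, 1.51], [0.13, 2.56], [-1, 4.14], [0.04, 2.09], [-2.66, 2.66]. Speed limits (rad/s): [2.57, 2.57, 3.14, 3.14, 3.14, 3.14, 3.14].

INTERFACE

Orientations are given as a unit quaternion [x, y, z, w].
In Python, from plant import * gives the robot as it stands. The module is installed in compiled form; this text tells all that it offers.
- The arm moves only by the shell command python3 -m jog 'ROWS' [OPENING] [FORCE]. ROWS is JSON, a list that holds one entry, the list of rows, each a list of 6 numbers: the shift along the tool's x, y, z in m, then the turn, a rotation vector about the tool's x, y, z in rad. In form: [[[dx, dy, dz, ax, ay, az], ...]]. A call has 1 to 12 rows; each row shifts and turns the commanded pose from where the row before left it, along the tool's axes as they then stand; what a row does not reach is not made up. A row lasts 1/8 s, in which the tool goes at most 62.5 mm and 10.7 degrees, less where a joint would pass 70% of its speed; a pose out of reach is approached as far as the arm can. A call with a gripper value outside its range is refused whole. OPENING is the finger opening in m, from 0 to 0.0881, set as the call begins (- or left out, the last holds). The fingers move at their own pace and stop on an object; FORCE is the grip in N (left out, the last holds). Time passes only in rows, so rows that do not move let the fingers close. It gives the time, the measured TCP pose, the force, the opening and the grip force at its end, in the units of the state.
- get_state(): the state, without advancing time (a new reading comes with each control period).
- snapshot(name): name is "scene" or "side" or "wrist"; returns a dict with "frame" (400x640x3 uint8, red, green, blue), "mtx" (3x3 intrinsics, pixels), "xyz" and "orientation" of the camera in the world; the wrist camera has in their place "mount" (4x4, takes a point from camera to tool coordinates, whose origin is the TCP and whose axes are the flange's). Camera axes: x right, y down, z forward; pixel columns grow to the right and rows downward; lengths in m; the calibration is good to about 2 mm. A picture is of the moment at which its call begins: read the wrist's pose just before it. There is no depth.
- finish_job(): hands the job in; it is judged then, once.
The state is a dict: "clock": time; "q": joint angles; "qd": joint speeds; "joint_torque": joint torques, N m; "tool_pos": TCP position; "eef_rot": TCP orientation; "contact_force": force on the tool from outside, world axes, zero at the start; "moment": the same for the moment, N m; "opening": opening from 0.0 (shut) to 1.0 (fully open); "finger_force": force on a finger pad.
Only numpy, scipy, OpenCV 4.12 (cv2) and the standard library are available. Lean on these libraries where they do the work, as an engineer would, in place of code of your own. Each camera call takes 0.05 s, during which the arm holds its last target. There are 200 camera calls.

## Working session

There is one attempt and no reset: what is moved stays moved. The work goes in short steps, Python scripts to look and compute and a shell command to move; the robot and the scene stay as the last step left them, time stands still between calls to the robot, and variables do not carry over. Pictures are saved under pics/ and viewed, at most 10 in all, crops included, and the job is handed in when it is done.

```bash
mkdir -p pics
cat > h.py <<'E'
import numpy as np, cv2
from scipy.spatial.transform import Rotation as R
from plant import *
def cam(s):
    st=get_state() 
    d=snapshot(s)
    K=np.array(d["mtx"])
    if "mount" in d:
        M=np.array(d["mount"]); Rt=R.from_quat(st["eef_rot"]).as_matrix()
        Rc=Rt@M[:3,:3]; p=Rt@M[:3,3]+np.array(st["tool_pos"])
    else:
        p=np.array(d["xyz"]); Rc=R.from_quat(d["orientation"]).as_matrix() if np.size(d["orientation"])==4 else np.array(d["orientation"])
    return d["frame"],K,p,Rc
def ray(c,u,v):
    f,K,p,Rc=c; return Rc@np.linalg.inv(K)@np.array([u,v,1.])
def onz(c,u,v,z):
    r=ray(c,u,v); return c[2]+r*(z-c[2][2])/r[2]
def proj(c,X):
    q=c[1]@(c[3].T@(np.array(X)-c[2])); return q[:2]/q[2]
def save(f,n): cv2.imwrite("pics/"+n+".png",cv2.cvtColor(f,cv2.COLOR_RGB2BGR))
def tri(c1,a,c2,b):
    r1=ray(c1,*a);r2=ray(c2,*b)
    A=np.stack([r1,-r2],1); s=np.linalg.lstsq(A,c2[2]-c1[2],rcond=None)[0]
    P=c1[2]+r1*s[0];Q=c2[2]+r2*s[1]; return (P+Q)/2,np.linalg.norm(P-Q)
E
python3 - <<'E'
from h import *
a=cam("scene");b=cam("side");w=cam("wrist")
for n,c in zip(("scene","side","wrist"),(a,b,w)): save(c[0],n); print(n,c[2].round(3),c[3][:,2].round(2))
print(a[1],get_state())
np.save("pics/scene.npy",a[0])
E
```

```text
scene [0.156 0.166 0.737] [ 0.45 -0.52 -0.73]
side [0.426 0.548 0.44 ] [ 0.12 -0.91 -0.39]
wrist [0.168 0.606 0.384] [ 0.25 -0.1  -0.96]
[[365.17668299   0.         317.83202451]
 [  0.         365.17668299 200.2698059 ]
 [  0.           0.           1.        ]] {'clock': 0.15, 'q': array([-1.15719358,  0.68977266, -0.19451075,  1.56606298,  0.15729037,
        0.90249259, -0.21510788]), 'qd': array([ 0.00051015, -0.00166427, -0.0008477 , -0.00290375,  0.00027661,
        0.00079771, -0.00102898]), 'joint_torque': array([-9.48912093e-04, -5.27857053e+01, -1.26770642e+00, -1.53585845e+01,
       -5.23470948e-02,  3.91005437e-03,  9.47131593e-05]), 'tool_pos': array([0.23157911, 0.58001989, 0.23811672]), 'eef_rot': array([ 1.88745569e-01,  9.82025792e-01, -6.69995402e-04, -7.69045067e-05]), 'contact_force': array([-0.35273141, -0.28200842, -0.2906649 ]), 'moment': array([-0.02429088,  0.02829136,  0.02868943]), 'finger_force': 0.0, 'opening': 0.9986626821364508}
```

View pics/scene.png

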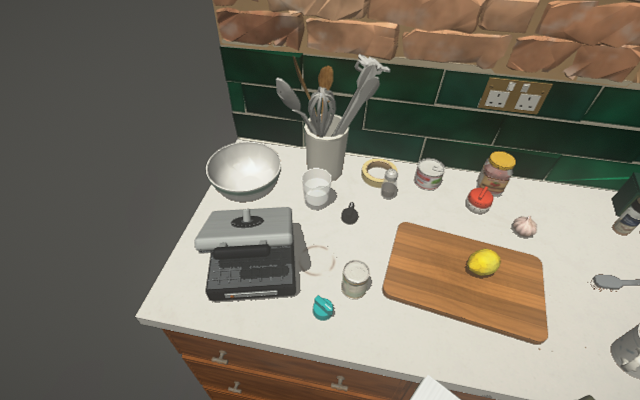

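View pics/side.png

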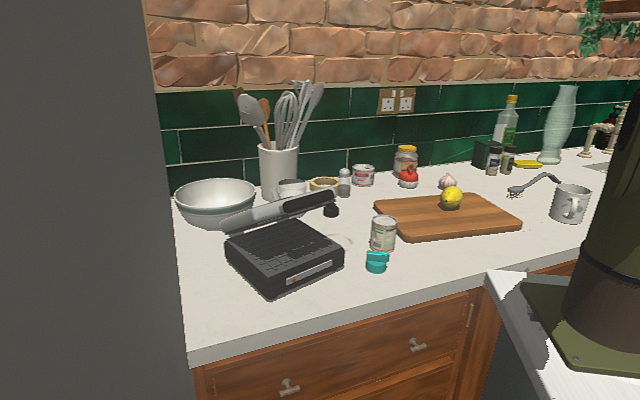

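The scene view shows the waffle maker, with its base front edge around (208..297, 295), its handle at about (242,252) and its shaft at about (247,212). There are two knob-shaped candidates: a black one at (350,213) and a turquoise one at (322,307). Only the black one matches the description. The tumbler is at about (317,188), a tin at (355,280) and the shaker at (390,182). I'll confirm with one enlarged crop.

Run:
```python
from h import *
a=cam("scene");b=cam("side")
f=a[0]
z=cv2.resize(f[170:320,190:390],(800,600),interpolation=cv2.INTER_CUBIC); save(z,"crop1")
for n,u,v,h in [("basefrontL",208,297,0),("basefrontR",295,295,0),("baseR back?",299,262,0),("knobbase",349,220,0),("knobtop",350,208,.038),("turq",322,316,0),("tin",355,294,0),("tumbler",317,205,0),("salt",389,196,0)]:
    print(n,onz(a,u,v,h).round(3))
for n,u,v in [("bl front bottom",269,299),("br front",344,268),("knob",331,216)]: print(n,onz(b,u,v,0).round(3))
```

```text
basefrontL [0.593 0.024 0.   ]
basefrontR [ 0.453 -0.107  0.   ]
baseR back? [ 0.506 -0.176  0.   ]
knobbase [ 0.498 -0.359  0.   ]
knobtop [ 0.503 -0.366  0.038]
turq [ 0.376 -0.11   0.   ]
tin [ 0.355 -0.198  0.   ]
tumbler [ 0.596 -0.343  0.   ]
salt [ 0.468 -0.504  0.   ]
bl front bottom [0.578 0.015 0.   ]
br front [ 0.447 -0.108  0.   ]
knob [ 0.498 -0.353  0.   ]
```

View pics/crop1.png

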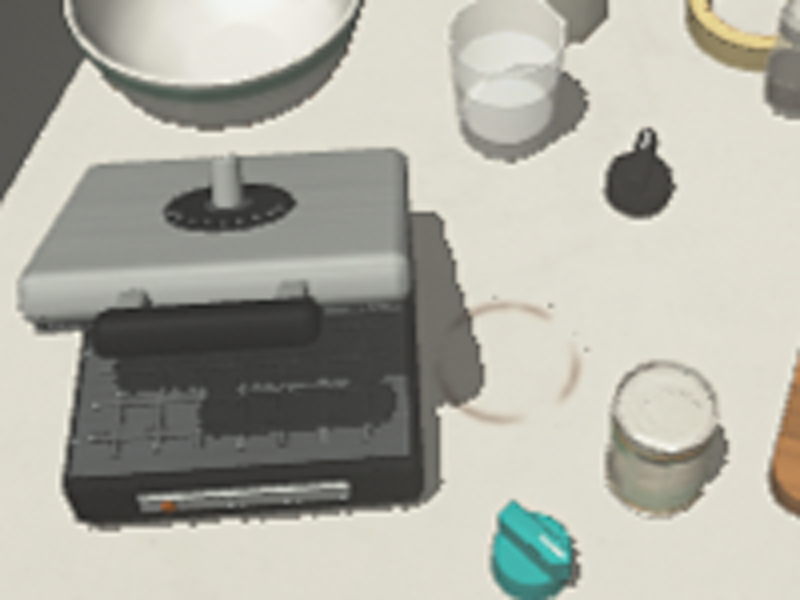

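The crop confirms it: the black knob is at crop (640,180), with a pointed nose and white line at (648,140). The turquoise one at (535,550) is the decoy. Next I'll compute the lid geometry.

```bash
cat >> h.py <<'E'
yw=np.array([.73,.684,0]);yw/=np.linalg.norm(yw);xw=np.array([yw[1],-yw[0],0])
hinge=np.array([0.646,-0.179,.058])
def lid(d,h,th): return hinge+xw*(-d*np.cos(th)+h*np.sin(th))+np.array([0,0,d*np.sin(th)+h*np.cos(th)])
def go(P,ydir=None):
    "shift in present tool axes to P, turn about tool z to bring tool y to ydir (mod half turn)"
    s=get_state();Rt=R.from_quat(s["eef_rot"]).as_matrix()
    o="t=%.2f pos %s shift %s"%(s["clock"],np.round(s["tool_pos"],4),(Rt.T@(np.array(P)-s["tool_pos"])).round(4))
    if ydir is not None:
        v=Rt.T@np.array(ydir); a=np.arctan2(-v[0],v[1]); a=(a+np.pi/2)%np.pi-np.pi/2; o+=" turn %.3f"%a
    print(o+" tilt %s"%Rt[:,2].round(3), "F",np.round(s["contact_force"],1))
E
python3 - <<'E'
from h import *
a=cam("scene");b=cam("side")
def plane(c,u,v):
    r=ray(c,u,v); return c[2]+r*((hinge-c[2])@yw)/(r@yw)
for n,c,u,v in [("handle",a,241.8,251.5),("handle side",b,308,203),("shaft",a,246.7,209)]:
    P=plane(c,u,v);d=P-hinge; print(n,P.round(3),-d@xw,d[2],np.hypot(d@xw,d[2]), np.arctan2(d[2],-d@xw))
for th in (.5,.6,.7,.8): print(th,lid(216,27,th)*0+lid(.216,.027,th), proj(a,lid(.216,.027,th)),proj(b,lid(.216,.027,th)),proj(a,lid(.105,.063,th)))
go(lid(.216,.027,.7),yw); print(get_state()["q"])
E
```

```text
handle [ 0.515 -0.04   0.179] 0.19105030840933487 0.12076529192438384 0.22601875160455961 0.5636975949067492
handle side [ 0.515 -0.039  0.175] 0.1915144558134137 0.11742809519054825 0.22464893573215175 0.5500363701674308
shaft [ 0.583 -0.111  0.186] 0.09275116879129175 0.12839858275359733 0.15839499791749445 0.9452147644438467
0.5 [ 0.52524211 -0.05012097  0.18525065] [242.17618612 243.06193748] [303.39587483 195.18014623] [249.5837525  205.30913674]
0.6 [ 0.53453156 -0.06003514  0.20224684] [241.71082571 231.62390692] [299.29289068 184.06897445] [249.7468515  199.74313123]
0.7 [ 0.54493476 -0.07113798  0.21780176] [241.45000017 219.90620245] [294.75672898 173.57388197] [249.99577592 194.4143837 ]
0.8 [ 0.55634778 -0.08331854  0.23176   ] [241.39968923 208.1373847 ] [289.87770254 163.86542286] [250.32553117 189.3947303 ]
t=0.35 pos [0.2316 0.5804 0.2385] shift [-0.5325 -0.4889  0.0209] turn 0.438 tilt [-0. -0. -1.] F [0.2 0.4 0.2]
[-1.15720785  0.68932941 -0.1946025   1.56552646  0.15729375  0.9025074
 -0.21509269]
```

```bash
python3 -m jog '[[[0,0,-0.02,0,0,0.146],[0,0,0,0,0,0.146],[0,0,0,0,0,0.146],[-0.05,-0.0167,0,0,0,0],[-0.05,-0.0167,0,0,0,0],[-0.05,-0.0167,0,0,0,0],[-0.05,-0.0167,0,0,0,0],[-0.05,-0.0167,0,0,0,0],[-0.05,-0.0167,0,0,0,0],[-0.05,-0.0167,0,0,0,0],[-0.05,-0.0167,0,0,0,0],[-0.05,-0.0167,0,0,0,0]]]' 0 10
python3 - <<'E'
from h import *
go(lid(.216,.027,.46),yw)
w=cam("wrist"); save(w[0],"w1"); a=cam("scene");save(a[0],"s1"); print(get_state()["q"].round(2))
for k in (-.052,.052):print(proj(w,lid(.216,.027,.46)+k*yw))
E
```

```text
clock: 1.85
tool_pos: [0.4305, 0.1479, 0.259]
eef_rot: [0.397, 0.918, 0.0, 0.0]
contact_force: [-0.1, 0.7, 0.1]
opening: 0.004
finger_force: 0.0
t=1.85 pos [0.4305 0.1479 0.259 ] shift [-0.2043 -0.0664  0.0809] turn 0.000 tilt [ 0.001  0.    -1.   ] F [-0.1  0.7  0.1]
[-0.35  0.44 -0.11  2.03  0.08  0.67  0.23]
[181.78550488 439.05411455]
[306.75599777 439.10921139]
```

View pics/w1.png

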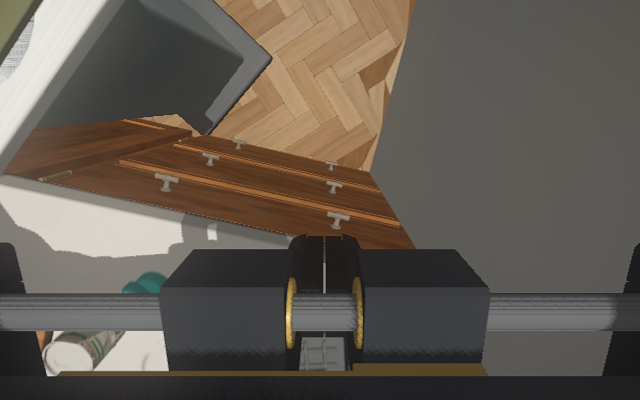

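The wrist camera looks towards tool +x and shows the cabinet front, with the lid hidden beneath the gripper. I'll continue to a point above the handle.

```bash
python3 -m jog '[[[-0.051,-0.0166,0,0,0,0],[-0.051,-0.0166,0,0,0,0],[-0.051,-0.0166,0,0,0,0],[-0.051,-0.0166,0,0,0,0],[0,0,0.03,0,0,0],[0,0,0.025,0,0,0],[0,0,0,0,0,0]]]'
python3 - <<'E'
from h import *
go(lid(.216,.027,.46),yw)
a=cam("scene");b=cam("side");save(np.hstack([cv2.resize(a[0][150:310,180:340],(400,400)),cv2.resize(b[0][130:290,220:380],(400,400))]),"s2")
E
```

```text
clock: 2.82
tool_pos: [0.5196, -0.0442, 0.2024]
eef_rot: [0.397, 0.918, -0.001, -0.002]
contact_force: [1.6, 0.2, 0.8]
opening: 0.005
finger_force: 0.0
t=2.83 pos [ 0.5196 -0.0442  0.2024] shift [-0.0033  0.0001  0.0243] turn 0.001 tilt [-0.004  0.    -1.   ] F [1.6 0.2 0.8]
```

View pics/s2.png

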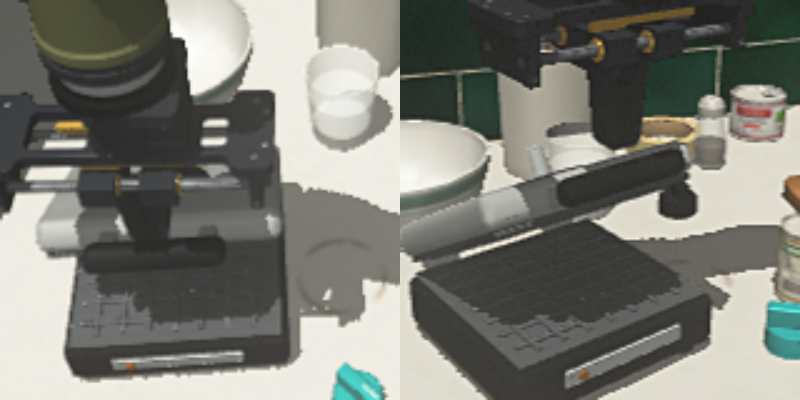

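Both views show the closed fingertips directly over the middle of the handle (left (148,240), right (615,140)) and about 2 cm above it. I'll push down along the arc.

```bash
python3 -m jog '[[[0,0,0.008,0,0,0],[0,0,0.008,0,0,0],[0.001,0,0.006,0,0,0],[0.003,0,0.006,0,0,0],[0.003,0,0.006,0,0,0],[0.003,0,0.006,0,0,0],[0.003,0,0.006,0,0,0],[0.003,0,0.006,0,0,0]]]'
python3 - <<'E'
from h import *
go(lid(.216,.027,.25),yw)
E
```

```text
clock: 3.92
tool_pos: [0.5093, -0.0331, 0.1512]
eef_rot: [0.398, 0.918, -0.0, -0.0]
contact_force: [-1.0, 0.2, 3.3]
opening: 0.006
finger_force: 1.4
t=3.92 pos [ 0.5093 -0.0331  0.1512] shift [0.0027 0.     0.0136] turn 0.000 tilt [-0.001 -0.    -1.   ] F [-1.   0.2  3.3]
```

```bash
python3 -m jog '[[[0.0025,0,0.006,0,0,0],[0.0025,0,0.006,0,0,0],[0.0025,0,0.006,0,0,0],[0.002,0,0.006,0,0,0],[0.002,0,0.006,0,0,0],[0.0015,0,0.006,0,0,0],[0.001,0,0.006,0,0,0],[0.001,0,0.006,0,0,0],[0.001,0,0.006,0,0,0],[0,0,0.004,0,0,0],[0,0,0.003,0,0,0],[0,0,0,0,0,0]]]'
python3 - <<'E'
from h import *
go(lid(.216,.027,0),yw)
E
```

```text
clock: 5.42
tool_pos: [0.4996, -0.0216, 0.0905]
eef_rot: [0.398, 0.918, 0.0, 0.001]
contact_force: [0.6, 0.2, 1.0]
opening: 0.008
finger_force: 0.0
t=5.42 pos [ 0.4996 -0.0216  0.0905] shift [ 0.001  -0.0008  0.0055] turn 0.000 tilt [ 0.001  0.    -1.   ] F [0.6 0.2 1. ]
```

```bash
python3 -m jog '[[[0,0,0.003,0,0,0],[0,0,0.003,0,0,0],[0,0,0.002,0,0,0],[0,0,0.002,0,0,0],[0,0,0,0,0,0]]]'
```

```text
clock: 6.05
tool_pos: [0.4994, -0.0213, 0.0848]
eef_rot: [0.398, 0.918, 0.001, 0.002]
contact_force: [-8.1, 2.4, 48.5]
opening: 0.003
finger_force: 24.2
```

The lid is closed: the tip is at 0.0848 against the expected 0.085, and the force is rising on the hard stop. I'll back off, rise, and look at the shaft from the hinge side.

```bash
python3 -m jog '[[[0,0,-0.03,0,0,0],[0,0,-0.05,0,0,0],[0,0,-0.05,0,0,0],[-0.05,0,0,0,0,0],[-0.05,0,0,0,0,0],[-0.05,0,0,0,0,0],[-0.04,0,0,0,0,0],[0,0,0,0,0,0]]]' 0.07 20
python3 - <<'E'
from h import *
go(lid(.105,.063,0),yw)
w=cam("wrist"); c=proj(w,lid(.105,.063,0)); print(c); u,v=c.astype(int)
u0,v0=max(u-80,0),max(v-60,0); print(u0,v0); save(cv2.resize(w[0][v0:v0+120,u0:u0+160],(800,600),interpolation=cv2.INTER_CUBIC),"w2")
import pickle; pickle.dump(w,open("w2.pkl","wb"))
E
```

```text
clock: 7.05
tool_pos: [0.6299, -0.1642, 0.2099]
eef_rot: [0.4, 0.917, -0.001, 0.001]
contact_force: [-0.5, -0.0, -0.0]
opening: 0.793
finger_force: 0.0
t=7.05 pos [ 0.6299 -0.1642  0.2099] shift [0.0835 0.0013 0.0887] turn -0.005 tilt [ 0.001 -0.002 -1.   ] F [-0.5 -0.  -0. ]
[325.87984747  74.37478668]
245 14
```

View pics/w2.png

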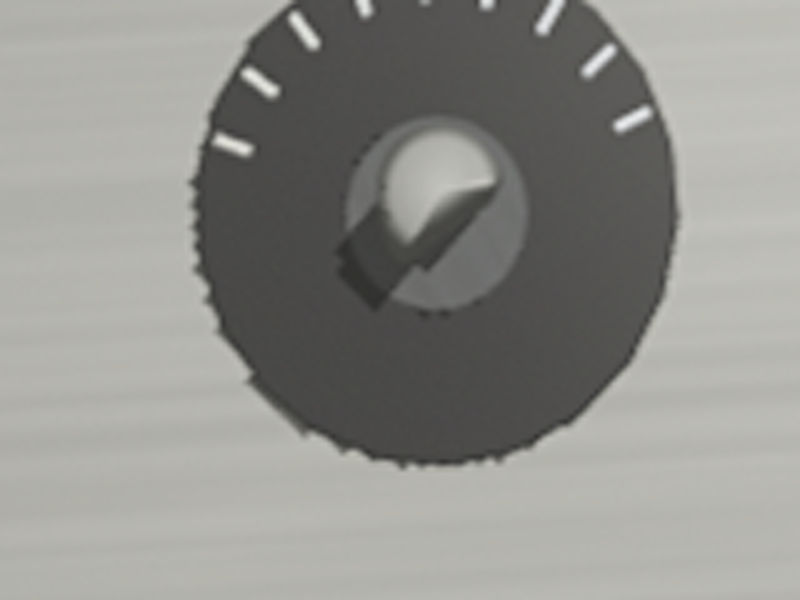

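The crop shows the steel shaft with its top edge centred near (440,190). Its flat runs from (408,245) to (497,183) and faces lower right. The light ring around it is centred at about (438,214). Next I'll turn this into an angle and a centre.

Run:
```python
from h import *
import pickle; w=pickle.load(open("w2.pkl","rb"))
C=lambda x,y,z: onz(w,245+x/5-.4,14+y/5-.4,z)
g=cv2.cvtColor(w[0],cv2.COLOR_RGB2GRAY); hs=w[0].astype(int)
# dark disc: ellipse of its outline, z=.095
m=(g<110).astype(np.uint8); m=cv2.morphologyEx(m,cv2.MORPH_CLOSE,np.ones((9,9)))
cs,_=cv2.findContours(m,cv2.RETR_EXTERNAL,cv2.CHAIN_APPROX_NONE)
k=[c for c in cs if cv2.pointPolygonTest(c,(318.,56.),False)>0]
if k:
    c=max(k,key=cv2.contourArea)[:,0]; P=np.array([onz(w,x,y,.095)[:2] for x,y in c]); 
    A=np.c_[2*P,np.ones(len(P))]; s=np.linalg.lstsq(A,(P**2).sum(1),rcond=None)[0]; print("disc",s[:2],np.sqrt(s[2]+s[0]**2+s[1]**2))
print("ring",C(438,214,.0955), "ring diam",np.linalg.norm(C(349,214,.095)-C(528,214,.095)))
a=C(408,245,.121);b=C(497,183,.121);print("edge",a,b,np.linalg.norm(b-a))
d=(b-a)/np.linalg.norm(b-a); n=np.array([-d[1],d[0],0]); 
t=[C(382,195,.121),C(405,140,.121),C(440,127,.121),C(478,145,.121),C(497,178,.121)]
P=np.array(t)[:,:2];s=np.linalg.lstsq(np.c_[2*P,np.ones(5)],(P**2).sum(1),rcond=None)[0];cc=np.r_[s[:2],.121];print("top circle",cc,np.sqrt(s[2]+s[0]**2+s[1]**2))
if n@(a-cc)<0:n=-n
print("flat dir",n,np.degrees(np.arctan2(n[1],n[0])),"dist",n@(a-cc))
print(lid(.105,.063,0))
```

```text
disc [ 0.56808601 -0.08996656] 0.03333871191676205
ring [ 0.56837015 -0.08954556  0.0955    ] ring diam 0.024908261747865652
edge [ 0.56957925 -0.09710374  0.121     ] [ 0.57277936 -0.08424441  0.121     ] 0.013251534908475486
top circle [ 0.56809654 -0.08974218  0.121     ] 0.007220996634552216
flat dir [ 0.97040336 -0.24148981 -0.        ] -13.974486825716832 dist 0.003216567966726129
[ 0.57420713 -0.10237896  0.121     ]
```

The shaft is at (0.568,-0.090), and three estimates agree: disc, ring and top circle. Its flat points at -14°. Before moving to the knob I'll check where the crock is.

Run:
```python
from h import *
a=cam("scene")
print("crock",onz(a,325,178,0),onz(a,306,172,0),onz(a,345,172,0))
n=onz(a,352,204,.03)-onz(a,350,209,.03);print("nose",np.degrees(np.arctan2(n[1],n[0])))
go([.555,-.418,.21],yw)
```

```text
crock [ 0.64929368 -0.43912736  0.        ] [ 0.70822643 -0.42089254  0.        ] [ 0.62191403 -0.49894238  0.        ]
nose -68.32741974728766
t=7.15 pos [ 0.6283 -0.1599  0.21  ] shift [-1.383e-01 -2.299e-01 -1.000e-04] turn -0.000 tilt [-0.001  0.001 -1.   ] F [-0.3  0.4  0.1]
```

```bash
python3 -m jog '[[[-0.018,-0.038,0,0,0,0],[-0.018,-0.038,0,0,0,0],[-0.018,-0.038,0,0,0,0],[-0.018,-0.038,0,0,0,0],[-0.018,-0.038,0,0,0,0],[-0.018,-0.038,0,0,0,0],[0,0,0,0,0,0],[0,0,0,0,0,0]]]' 0.045
python3 - <<'E'
from h import *
go([.5,-.36,.21],yw)
w=cam("wrist"); c=proj(w,[.5,-.36,.03]); print(c); u,v=c.astype(int)
u0,v0=max(u-80,0),max(v-60,0); print(u0,v0); save(cv2.resize(w[0][v0:v0+120,u0:u0+160],(800,600),interpolation=cv2.INTER_CUBIC),"w3")
import pickle; pickle.dump((w,u0,v0),open("w3.pkl","wb"))
E
```

```text
clock: 8.15
tool_pos: [0.5361, -0.393, 0.2107]
eef_rot: [0.397, 0.918, 0.001, -0.001]
contact_force: [-1.2, 0.9, 0.6]
opening: 0.511
finger_force: 0.0
t=8.15 pos [ 0.5361 -0.393   0.2107] shift [ 0.0488 -0.0037  0.0007] turn 0.002 tilt [-0.001  0.002 -1.   ] F [-1.2  0.9  0.6]
[319.99075057 121.53359832]
239 61
```

View pics/w3.png

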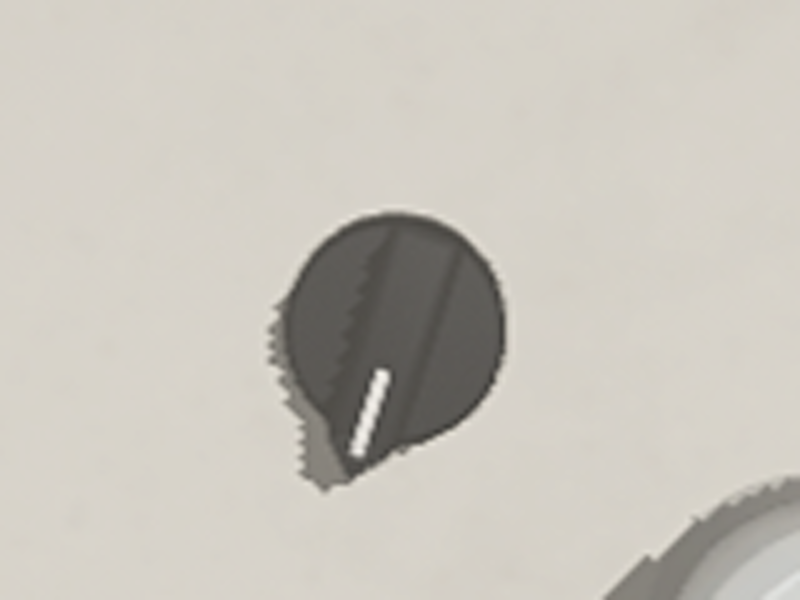

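The crop shows the knob, with its skirt circle centred near (396,323) and radius about 110. The white line runs from (383,370) to (357,457) and the nose is at (350,478).

Run:
```python
from h import *
import pickle; w,u0,v0=pickle.load(open("w3.pkl","rb"))
C=lambda x,y,z: onz(w,u0+x/5-.4,v0+y/5-.4,z)
c=C(396,323,.02);print("centre",c,"r",np.linalg.norm(C(286,323,.02)-C(506,323,.02))/2, "nose from centre",C(350,478,.038)[:2]-c[:2])
l=C(357,457,.038)-C(383,370,.038);e=C(452,340,.038)*0
a1=np.degrees(np.arctan2(l[1],l[0]));d=C(350,478,.038)-c;a2=np.degrees(np.arctan2(d[1],d[0]))
# right bar edge (462,255)->(407,420)
r=C(407,420,.038)-C(462,255,.038);a3=np.degrees(np.arctan2(r[1],r[0]));print(a1,a2,a3)
A=np.radians((a1+a3)/2);kx=np.array([np.cos(A),np.sin(A),0]);ky=np.array([-kx[1],kx[0],0])
go([c[0],c[1],.023],ky)
```

```text
centre [ 0.50112541 -0.36441666  0.02      ] r 0.020791442713642586 nose from centre [ 0.01225145 -0.02504989]
-63.940588245765454 -63.937574072059284 -65.42916376557825
t=8.20 pos [ 0.5363 -0.3931  0.2106] shift [ 0.0447 -0.006   0.1877] turn 0.313 tilt [-0.001  0.001 -1.   ] F [-1.7  1.7 -0.5]
```

```bash
python3 -m jog '[[[0.0447,-0.006,0,0,0,0],[0,0,0,0,0,0.1565],[0,0,0,0,0,0.1565],[0,0,0.05,0,0,0],[0,0,0.05,0,0,0],[0,0,0.03,0,0,0],[0,0,0.01,0,0,0],[0,0,0,0,0,0]]]'
python3 - <<'E'
from h import *
A=np.radians(-64.5)
go([.5011,-.3644,.023],[-np.sin(A),np.cos(A),0])
w=cam("wrist");save(w[0],"w4")
E
```

```text
clock: 9.2
tool_pos: [0.5019, -0.3662, 0.0709]
eef_rot: [0.536, 0.845, -0.0, 0.0]
contact_force: [0.3, 0.0, 0.2]
opening: 0.507
finger_force: 0.0
t=9.20 pos [ 0.5019 -0.3662  0.0709] shift [0.0019 0.0001 0.0479] turn -0.004 tilt [ 0. -0. -1.] F [0.3 0.  0.2]
```

View pics/w4.png

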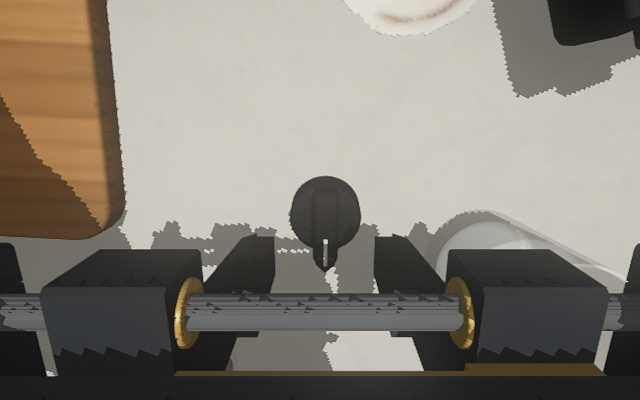

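The knob is centred between the fingers: skirt centre (325,212), finger inner edges at 274 and 375, bar in line. I'll check x before descending.

```bash
python3 - <<'E'
from h import *
w=cam("wrist"); c=onz(w,325.5,212,.02); print(c, np.linalg.norm(onz(w,290,212,.02)-onz(w,361,212,.02)))
go([c[0],c[1],.023])
E
python3 -m jog '[[[0,0,0.02,0,0,0],[0,0,0.018,0,0,0],[0,0,0,0,0,0]]]'
```

```text
[ 0.50156998 -0.36284063  0.02      ] 0.0421346430133966
t=9.30 pos [ 0.5025 -0.3669  0.0721] shift [0.0042 0.0008 0.0491] tilt [ 0.002 -0.002 -1.   ] F [-0.3  0.1  0.1]
clock: 9.68
tool_pos: [0.5001, -0.3654, 0.0306]
eef_rot: [0.536, 0.844, 0.0, -0.002]
contact_force: [0.2, -0.8, 0.2]
opening: 0.513
finger_force: 0.0
```

```bash
python3 -m jog '[[[0.002,0,0.004,0,0,0],[0,0,0.004,0,0,0],[0,0,0,0,0,0]]]'; python3 -m jog '[[[0,0,0,0,0,0],[0,0,0,0,0,0],[0,0,0,0,0,0],[0,0,0,0,0,0],[0,0,0,0,0,0],[0,0,0,0,0,0]]]' 0 30
```

```text
clock: 10.05
tool_pos: [0.5008, -0.3645, 0.0249]
eef_rot: [0.536, 0.844, 0.0, 0.0]
contact_force: [-1.2, 1.0, 0.3]
opening: 0.507
finger_force: 0.0
clock: 10.8
tool_pos: [0.5008, -0.3645, 0.0248]
eef_rot: [0.536, 0.844, 0.0, 0.0]
contact_force: [-0.5, 0.7, 3.4]
opening: 0.155
finger_force: 30.0
```

Gripped, with an opening of 13.7 mm for the 14 mm bar. I'll lift and turn.

```bash
python3 -m jog '[[[0,0,-0.03,0,0,0],[0,0,-0.05,0,0,0],[0,0,-0.05,0,0,0],[0,0,-0.05,0,0,0],[0,0,0,0,0,-0.176],[0,0,0,0,0,-0.176],[0,0,0,0,0,-0.176],[0,0,0,0,0,-0.176],[0,0,0,0,0,-0.176],[0,0,0,0,0,0]]]'
python3 - <<'E'
from h import *
A=np.radians(-14)
go([.5681,-.0898,.21],[-np.sin(A),np.cos(A),0])
E
```

```text
clock: 12.05
tool_pos: [0.4999, -0.3647, 0.2042]
eef_rot: [0.126, 0.992, 0.0, -0.001]
contact_force: [0.1, 0.2, -0.2]
opening: 0.152
finger_force: 30.0
t=12.05 pos [ 0.4999 -0.3647  0.2042] shift [ 0.0029  0.2832 -0.0056] turn -0.009 tilt [-0.001  0.001 -1.   ] F [ 0.1  0.2 -0.2]
```

```bash
python3 -m jog '[[[0,0.047,0,0,0,0],[0,0.047,0,0,0,-0.009],[0.0005,0.047,0,0,0,0],[0.0005,0.047,0,0,0,0],[0.001,0.047,0,0,0,0],[0,0.047,0,0,0,0],[0,0,0.02,0,0,0],[0,0,0.02,0,0,0],[0,0,0,0,0,0]]]'
python3 - <<'E'
from h import *
A=np.radians(-14)
go([.5681,-.0898,.145],[-np.sin(A),np.cos(A),0])
w=cam("wrist");a=cam("scene");p=proj(a,[.568,-.09,.13]).astype(int);print(p)
z=a[0][p[1]-50:p[1]+50,p[0]-50:p[0]+50]
save(np.hstack([cv2.resize(w[0][130:300,240:410],(400,400),interpolation=cv2.INTER_CUBIC),cv2.resize(z,(400,400),interpolation=cv2.INTER_CUBIC)]),"w5")
import pickle; pickle.dump(w,open("w5.pkl","wb"))
E
```

```text
clock: 13.18
tool_pos: [0.5657, -0.0905, 0.1634]
eef_rot: [0.122, 0.993, -0.0, -0.002]
contact_force: [-0.1, -0.4, 0.2]
opening: 0.155
finger_force: 30.0
t=13.18 pos [ 0.5657 -0.0905  0.1634] shift [-0.0022  0.0013  0.0184] turn 0.000 tilt [-0.004 -0.    -1.   ] F [-0.1 -0.4  0.2]
[247 236]
```

View pics/w5.png

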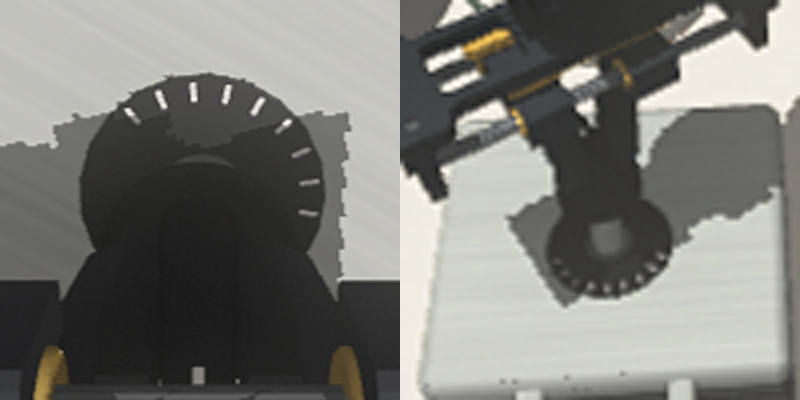

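Left: the knob hangs straight above the disc, with its skirt arc peaking near (205,160). Right: the shaft at (607,238) sits beneath it. I'll descend to just above the shaft and settle.

```bash
python3 -m jog '[[[-0.0028,0.001,0.008,0,0,0],[0,0,0.006,0,0,0],[0,0,0,0,0,0],[0,0,0,0,0,0]]]'
python3 - <<'E'
from h import *
A=np.radians(-14)
for i in range(4):
  go([.5681,-.0898,.145],[-np.sin(A),np.cos(A),0]); snapshot("side")
E
```

```text
clock: 13.78
tool_pos: [0.5699, -0.0902, 0.1508]
eef_rot: [0.121, 0.993, 0.0, 0.0]
contact_force: [0.8, -0.3, -0.5]
opening: 0.152
finger_force: 30.0
t=13.78 pos [ 0.5699 -0.0902  0.1508] shift [ 0.0019 -0.0001  0.0058] turn 0.002 tilt [ 0.  0. -1.] F [ 0.8 -0.3 -0.5]
t=13.82 pos [ 0.57   -0.0902  0.1508] shift [ 0.0019 -0.0001  0.0058] turn 0.002 tilt [ 0.  0. -1.] F [ 1.  -0.1  0.2]
t=13.88 pos [ 0.57   -0.0902  0.1509] shift [ 0.002  -0.0001  0.0059] turn 0.002 tilt [ 0.  0. -1.] F [-0.8  0.4 -0.3]
t=13.93 pos [ 0.5701 -0.0902  0.1509] shift [ 0.002  -0.0001  0.0059] turn 0.002 tilt [ 0.  0. -1.] F [ 0.4  0.1 -0.9]
```

```bash
python3 -m jog '[[[0.0014,0,0.002,0,0,0],[0,0,0.002,0,0,0],[0,0,0.002,0,0,0],[0,0,0.002,0,0,0],[0,0,0,0,0,0]]]'
python3 - <<'E'
from h import *
A=np.radians(-14)
go([.5681,-.0898,.12],[-np.sin(A),np.cos(A),0]);print(get_state()["moment"])
E
```

```text
clock: 14.6
tool_pos: [0.568, -0.0898, 0.1425]
eef_rot: [0.121, 0.993, -0.0, -0.001]
contact_force: [-0.6, 1.1, -0.6]
opening: 0.153
finger_force: 30.0
t=14.60 pos [ 0.568  -0.0898  0.1425] shift [-0.0001  0.      0.0225] turn 0.003 tilt [-0.001  0.    -1.   ] F [-0.6  1.1 -0.6]
[0.00374795 0.15961897 0.00605567]
```

```bash
python3 -m jog '[[[0,0,0.002,0,0,0],[0,0,0.002,0,0,0],[0,0,0.002,0,0,0],[0,0,0,0,0,0]]]'
```

```text
clock: 15.1
tool_pos: [0.5681, -0.0898, 0.1363]
eef_rot: [0.121, 0.993, 0.0, -0.001]
contact_force: [-1.9, 0.1, -1.2]
opening: 0.155
finger_force: 30.0
```

The knob is 9.5 mm onto the shaft with no resistance. Continuing.

```bash
python3 -m jog '[[[0,0,0.002,0,0,0],[0,0,0.002,0,0,0],[0,0,0.002,0,0,0],[0,0,0.002,0,0,0],[0,0,0.002,0,0,0],[0,0,0,0,0,0]]]'
```

```text
clock: 15.85
tool_pos: [0.5682, -0.0898, 0.1266]
eef_rot: [0.121, 0.993, -0.0, -0.0]
contact_force: [-5.1, 0.5, 3.7]
opening: 0.155
finger_force: 30.0
```

```bash
python3 -m jog '[[[0,0,0.002,0,0,0],[0,0,0.002,0,0,0],[0,0,0.001,0,0,0],[0,0,0,0,0,0]]]' - 40
```

```text
clock: 16.35
tool_pos: [0.5682, -0.0898, 0.122]
eef_rot: [0.121, 0.993, -0.0, -0.0]
contact_force: [-5.7, 1.0, 6.4]
opening: 0.156
finger_force: 40.0
```

```bash
python3 -m jog '[[[0,0,0.001,0,0,0],[0,0,0.001,0,0,0],[0,0,0,0,0,0],[0,0,0,0,0,0]]]'
```

```text
clock: 16.85
tool_pos: [0.5682, -0.0898, 0.1207]
eef_rot: [0.121, 0.993, -0.0, -0.0]
contact_force: [-6.5, 0.8, 11.7]
opening: 0.15
finger_force: 40.0
```

The stop is reached: TCP at 0.1207 against an expected 0.1208, and the force is above the 9 N spring maximum. I'll take one last look.

Run:
```python
from h import *
a=cam("scene");b=cam("side")
save(np.hstack([cv2.resize(a[0][140:310,180:410],(400,296)),cv2.resize(b[0][130:300,200:430],(400,296))]),"end")
```

```text
(no output)
```

View pics/end.png

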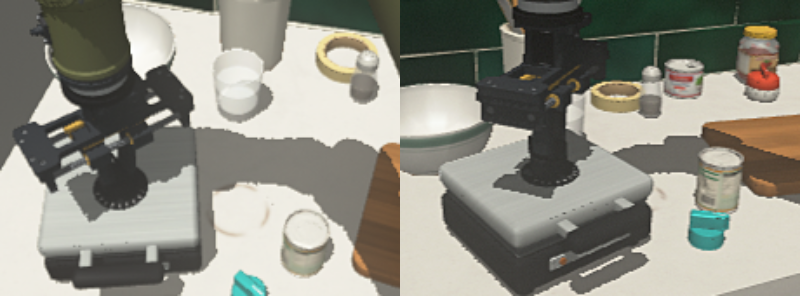

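The lid is closed, the knob sits down on the disc at left (120,185), and the tumbler, tin and shaker still stand where they were.

```bash
python3 -c "
from plant import *
print(finish_job())"
```

```text
the job is handed in; nothing more can be done
None
```

I closed the lid to its stop and fitted the knob on the D-shaft. I handed the job in with the knob still held pressed to the end of its travel and the tumbler, tin and shaker untouched; the one rough spot was a brief 48 N from the fingertips on the handle at the lid's stop, and the hand-in returned no verdict.

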